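# Clamp a shaft in a V-block against its end stop

## Task

The turned steel shaft lies loose in the clamped V-block, short of the end stop. Slide it gently along the vee until its end is fully home against the stop, then screw the black clamp knob down (clockwise), letting your grip travel down with the knob rather than pushing or pulling along its stem, until the clamp holds the shaft finger-tight but not overtightened. Let go, and leave everything else on the bench where it is.

Things in the scene. Friction and masses are not known exactly. Their poses are not given: they have to be found in the camera images.
- fixture: Drilling fixture bolted to the bench. Origin on the bench under the centre of its V-block; y runs along the vee towards the end stop, z up. Base plate 150 (x) by 165 mm (y -70 to +95), 12 mm thick. Steel V-block 70 mm wide (x), 100 mm long (y -50 to +50), top at z = 62, vee of 90 degrees; a seated 30 mm shaft has its axis at x = 0, z = 61 mm
- bridge_top (a point): middle of the top of the dark steel stirrup's bridge, 108 mm above the bench, at fixture x = y = 0. The bridge is 100 mm (x) by 26 mm (y) and 16 mm thick and straddles the V-block; the clamp screw goes down through its middle. It springs 1 mm for 120 N along the screw. Same axes as the fixture
- stop_face (a point): the stop: middle of the steel button on which the shaft's inner end must come to bear, at fixture (0, 58, 61) mm. Same axes as the fixture
- end_stop: fixed aluminium plate that carries the button, at the +y end of the V-block: 60 mm wide (x), y from 60 to 72, top at z = 82 mm over the bench; its origin is 12 mm above the fixture's, same axes
- shaft: Turned steel shaft lying loose in the vee, +y towards the stop: 30 mm diameter, 120 mm long, with a 22 mm diameter, 25 mm long spigot at its outer (-y) end. Origin on its axis, mid-length of the 30 mm part. 0.6 to 0.95 kg; sliding it takes some 3 to 11 N until it meets the stop. It starts 14 to 36 mm short of the stop
- shaft_outer (a point): middle of the outer end face of the spigot, 85 mm from the shaft's origin along its -y; overhangs the V-block (37 mm when home), free to be pushed from outside
- shaft_inner (a point): middle of the inner end face of the shaft, 60 mm from its origin along its +y
- knob_top (a point): middle of the top of the clamp's round fluted black knob: vertical axis, 34 mm diameter, 26 mm tall, free all round; underside 16 to 22 mm above the bridge at the start. Clockwise from above drives it down 15 mm a turn (2.4 mm per rad; steep quick-acting thread). It drags 0.14 N m either way and stays where left; let go when very tight, it springs back until the pad presses with some 60 N
- clamp_foot: brass pad, 20 mm across, that the knob's screw drives down under the bridge; it does not turn. Origin at the knob's underside, z up. It starts 4 to 10 mm (1.7 to 4.2 rad) off the shaft; where they meet must be felt: the hand then feels an added anticlockwise torque of 0.024 N m per 10 N, about 0.4 N m per rad. Finger-tight: 0.1 to 0.3 N m over free (at rest the drag may show either sign)
- spare_vblock: loose spare steel V-block, 70 x 100 x 50 mm, no clamp, no shaft in it; origin under its centre
- wrench: loose combination wrench, 180 mm, lying flat; origin under its middle
- mallet: loose black-headed hammer, 260 mm, lying; origin under the middle of its length
- setup_block: loose steel setup block with six holes, 76 x 51 x 25 mm; origin under its centre
- hex_key: loose L-shaped hex key, 90 x 28 mm, 6 mm thick, lying flat; origin near the middle of its long leg
- parts_tray: loose open tray of turned bits, 160 x 110 x 45 mm; origin under its centre
- coffee_cup: loose paper coffee cup, 84 mm across, 110 mm tall; origin under its centre
- oil_bottle: loose white oil bottle with a cap, 64 mm across, 160 mm tall; origin under its centre
Mind the look-alikes: they are no part of the job. What is shaped like the shaft but blue or red is not meant.

How it is judged:
On the way, in this order (a step that is already met when the one before it is completed fails the run):
1. the shaft is fully home against the stop, the clamp not yet on it (y of shaft_inner in the frame of stop_face above -0.0015 m and contact force between clamp_foot and shaft below 1 N), for 0.2 s.
2. the clamp pad holds the shaft, still home (y of shaft_inner in the frame of stop_face above -0.0015 m and contact force between clamp_foot and shaft above 25 N), for 0.2 s.
At the end, for the whole second after the job is handed in: The shaft lies seated along the vee, its inner end within 1.5 mm of the stop, and the clamp pad presses on it with more than 25 N (finger-tight); the gripper has let go (all of step 2 and z of shaft in the frame of fixture between 0.0585 and 0.0632 m and angle between the y axis of shaft and the y axis of fixture, either way round below 0.04 rad and y of shaft_inner in the frame of stop_face below 0.003 m); the robot touches nothing.
It fails at once if the shaft is rammed against the stop (more than 45 N) (contact force between shaft and end_stop above 45 N).
It fails at once if the clamp is overtightened (the pad presses the shaft with more than 200 N) (contact force between clamp_foot and shaft above 200 N).
It fails at once if the knob is forced along its stem: pushed down, or pulled up with the pad still off the shaft, with more than 20 N (the bridge, 120 N per mm, springs 0.17 mm) (z of bridge_top in the frame of fixture below 0.10783 m or (z of bridge_top in the frame of fixture above 0.10817 m and contact force between clamp_foot and shaft below 0.5 N)).
It fails at once if another thing on the bench is moved more than 20 mm (distance of any of spare_vblock, wrench, mallet, setup_block, hex_key, parts_tray, coffee_cup, oil_bottle from where it was at the start of the episode above 0.02 m).
It also fails if it takes over 72 s, if anything falls off the work surface, if the arm or the gripper's body presses on something with over 40 N, if the wrist force passes 120 N, or if a joint passes its speed limit or range.

## Robot

A 7-joint arm with a two-finger parallel gripper is mounted at the origin on the work surface. World frame = base frame: x ahead of the robot, y to its left, z up, the work surface at z = 0. Lengths are in m, angles in rad, forces in N, time in s.
With the tool pointing down it reaches from about 0.4 to 0.875 m from the base axis. Payload 19.3 kg.
Tool frame: the origin (TCP) lies at the very end of the fingers, on their centre line; the grasp point (between the pads) lies 19 mm behind it; z points along the fingers, y is the line along which they close (so a half turn about z gives the same grasp; the last joint's range is limited). The gripper opens to 85 mm and grips with 20 to 120 N. Pads are 22 mm wide; open, the fingers measure 114 mm over their backs; the gripper's body (76 mm by 85 mm) begins 54 mm behind the grasp point. The pads swing forward as they close: fully open they stand 13 mm farther back than shut.
Start: joints at [-1.296, 0.521, -0.036, 1.599, 0.021, 1.021, -0.113], TCP at [0.211, 0.588, 0.231] pointing down, gripper open.
Joint ranges: [-2.91, 2.91], [-0.3, 2.13], [-1.5, 1.42], [0.17, 2.43], [-1.26, 4.41], [0.16, 1.93], [-2.52, 2.52]. Speed limits (rad/s): [1.89, 1.89, 2.39, 2.39, 3.01, 3.01, 3.01].

## Interface

Orientations are given as [roll, pitch, yaw] about the fixed x, y, z axes, in that order (R = Rz(yaw) Ry(pitch) Rx(roll)).
In Python, from workcell import bot gives the robot as it stands.
- The arm moves only by the shell command python3 -m crank 'ROWS' [FORCE]. ROWS is a JSON object of lists of equal length, an entry for each row: "travel": the shift along the world's x, y, z in cm, a list of three; "turn": the turn, a rotation vector about the world's x, y, z in degrees, a list of three; "gripper": the closure, from 0 (fully open) to 1 (shut). A call has exactly 5 rows; each row is the pose to reach, as a shift and turn from the pose commanded when the call began; what a row does not reach only later rows make up. A row lasts 1/10 s, in which the tool goes at most 50 mm and 8.59 degrees, less where a joint would pass 70% of its speed; a pose out of reach is approached as far as the arm can. A call with a gripper value outside its range is refused whole. The fingers move at their own pace and stop on an object; FORCE is the grip in N (left out, the last holds). Time passes only in rows, so rows that repeat a pose let the fingers close, or fill a call up. It gives the time, the measured TCP pose, the force, the opening and the grip force at its end, in the units of the state.
- bot.observe(): the state, without advancing time (a new reading comes with each control period).
- bot.grab_frame(name): name is "side" or "top"; returns a dict with "pixels" (400x640x3 uint8, red, green, blue), "fx", "fy", "cx", "cy" (pixels), "extrinsics" (4x4, takes a point from world to camera coordinates). Camera axes: x right, y down, z forward; pixel columns grow to the right and rows downward; lengths in m; the calibration is good to about 2 mm. A picture is of the moment at which its call begins. There is no depth.
- bot.job_done(): hands the job in; it is judged then, once.
The state is a dict: "clock": time; "qpos": joint angles; "qd": joint speeds; "joint_efforts": joint torques, N m; "position": TCP position; "tool_rot": TCP orientation; "force": force on the tool from outside, world axes, zero at the start; "moment": the same for the moment, N m; "grip_width": finger opening in m; "finger_force": force on a finger pad.
Only numpy, scipy, OpenCV 4.12 (cv2) and the standard library are available. Lean on these libraries where they do the work, as an engineer would, in place of code of your own. Each camera call takes 0.05 s, during which the arm holds its last target. There are 200 camera calls.

## Working session

There is one attempt and no reset: what is moved stays moved. The work goes in short steps, Python scripts to look and compute and a shell command to move; the robot and the scene stay as the last step left them, time stands still between calls to the robot, and variables do not carry over. Pictures are saved under pics/ and viewed, at most 10 in all, crops included, and the job is handed in when it is done.

```bash
mkdir -p pics; ls; python3 - <<'E'
from workcell import bot
import cv2,numpy as np
for n in("side","top"):
    f=bot.grab_frame(n); cv2.imwrite(f"pics/{n}0.png",f["pixels"][:,:,::-1]); print(n,f["fx"],f["fy"],f["cx"],f["cy"],np.round(f["extrinsics"],4).tolist())
print(bot.observe())
E
```

```text
pics
side 472.24198564850093 472.24198564850093 319.56620617647945 202.14366693941878 [[0.8996, -0.4368, -0.0032, -0.527], [-0.2305, -0.4685, -0.8528, 0.229], [0.371, 0.7679, -0.5222, 1.4591], [0.0, 0.0, 0.0, 1.0]]
top 475.38283259839596 475.38283259839596 315.7050301014492 207.59298511596228 [[0.0098, -0.9999, -0.0096, -0.0147], [-0.9934, -0.0086, -0.1146, 0.5807], [0.1145, 0.0107, -0.9934, 1.4613], [0.0, 0.0, 0.0, 1.0]]
{'clock': 0.1, 'qpos': array([-1.29616683,  0.52198964, -0.03632835,  1.59993612,  0.0212203 ,
        1.02105112, -0.11282737]), 'qd': array([ 1.25235551e-03, -2.13134753e-03, -2.43452333e-04, -2.22393139e-03,
       -1.69704623e-03,  6.14272438e-04,  3.16046804e-05]), 'joint_efforts': array([ 5.04578784e-03, -9.28474975e+01,  1.98518582e+00, -3.70519781e+01,
        1.82178727e-02,  5.54630140e-03,  7.75765807e-05]), 'position': array([0.21121182, 0.58792953, 0.23076664]), 'tool_rot': array([-3.14059754e+00,  8.42465131e-05,  2.79673599e+00]), 'force': array([-0.16766054, -0.23338075, -0.57052305]), 'moment': array([0.01604325, 0.05235485, 0.00099179]), 'finger_force': 0.0, 'grip_width': 0.08536790015212575}
```

View pics/side0.png

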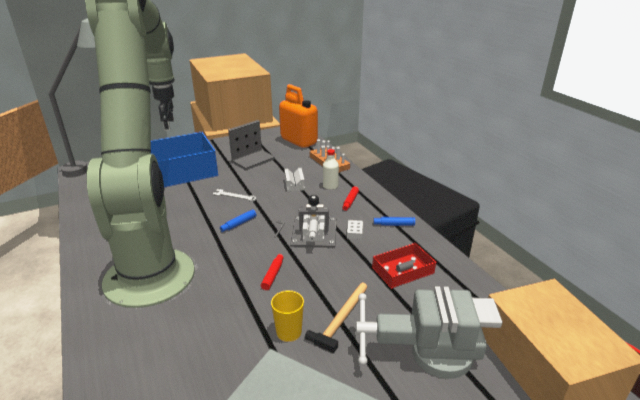

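View pics/top0.png

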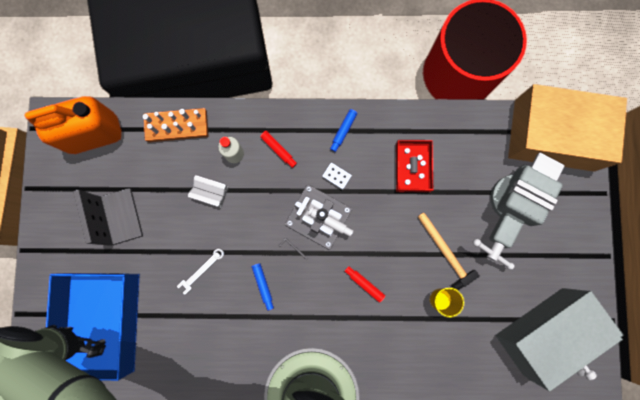

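Fixture is at about (321,215) in the top view and (314,228) in the side view. The blue and red shaft-like parts (343,130), (278,149), (262,287), (364,284) in the top view are decoys, and the grey one in the fixture is ours. I'll confirm in an enlarged crop.

```bash
python3 - <<'E'
import cv2,numpy as np
t=cv2.imread("pics/top0.png")[180:252,275:365]; s=cv2.imread("pics/side0.png")[185:257,270:360]
r=lambda a:cv2.resize(a,None,fx=8,fy=8,interpolation=cv2.INTER_CUBIC)[:576,:]
a=cv2.resize(t,(400*1,320)); 
cv2.imwrite("pics/crop0.png",cv2.resize(np.vstack([t[:70],]),None,fx=8,fy=8,interpolation=cv2.INTER_CUBIC)); cv2.imwrite("pics/crop1.png",cv2.resize(s,None,fx=8,fy=8,interpolation=cv2.INTER_CUBIC))
E
```

```text
(no output)
```

View pics/crop0.png

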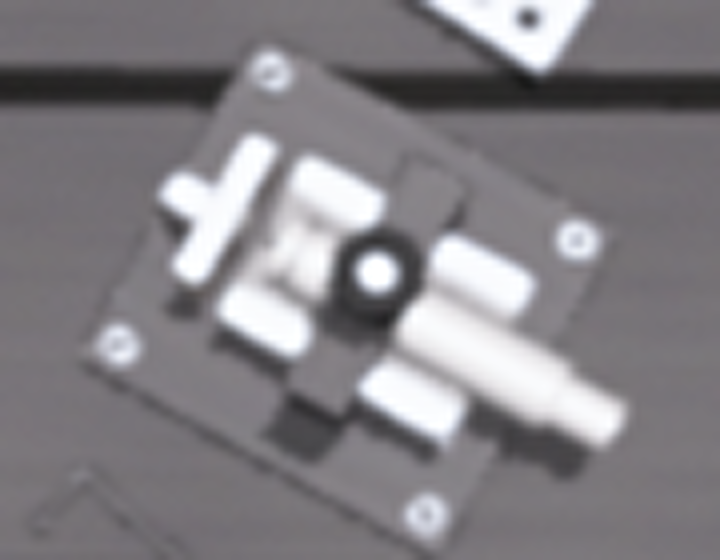

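View pics/crop1.png

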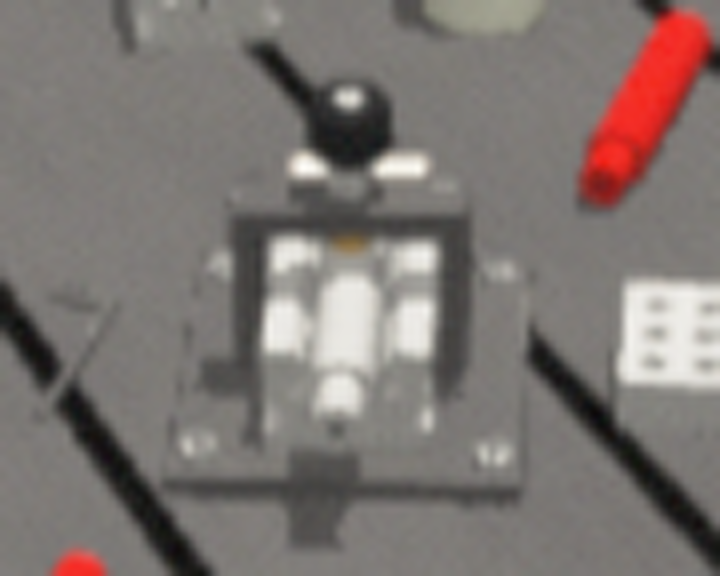

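The crops show the grey shaft in the clamped vee, spigot pointing lower right at crop (612,425), black knob at crop (378,272), stop upper left. That is the part meant. The plate's four bolt heads give the frame.

```bash
cat >h.py <<'E'
import cv2,numpy as np
from workcell import bot
def cam(n):
    f=bot.grab_frame(n); return f
def ray(f,u,v):
    E=np.array(f["extrinsics"]);R=E[:3,:3];t=E[:3,3]
    return -R.T@t, R.T@np.array([(u-f["cx"])/f["fx"],(v-f["cy"])/f["fy"],1])
def onz(f,u,v,z):
    o,d=ray(f,u,v); return o+d*(z-o[2])/d[2]
def tri(fa,a,fb,b):
    o1,d1=ray(fa,*a);o2,d2=ray(fb,*b)
    s=np.linalg.lstsq(np.c_[d1,-d2],o2-o1,rcond=None)[0]
    p,q=o1+s[0]*d1,o2+s[1]*d2; return (p+q)/2,np.linalg.norm(p-q)
def px(c,off): return (off[0]+(c[0]+.5)/8-.5, off[1]+(c[1]+.5)/8-.5)
E
cat >m.py <<'E'
from h import *
T,S=cam("top"),cam("side")
to,so=(275,180),(270,185)
b=[onz(T,*px(c,to),0.014) for c in [(270,72),(577,240),(427,515),(118,345)]]
bs=[onz(S,*px(c,so),0.014) for c in [(500,270),(493,455),(197,445),(218,265)]]
for B in(b,bs):
    B=np.array(B);y=(B[0]+B[3]-B[1]-B[2])[:2];ang=np.arctan2(y[1],y[0])
    x=(B[0]+B[1]-B[2]-B[3])[:2];angx=np.arctan2(x[1],x[0])
    yv=np.array([np.cos(ang),np.sin(ang)])
    print(np.round(B.mean(0),4),"ydir",np.degrees(ang),"xdir",np.degrees(angx),"origin",B.mean(0)[:2]-.0125*yv, np.linalg.norm(y)/2,np.linalg.norm(x)/2)
print("knob",tri(T,px((378,272),to),S,px((348,98),so)))
print("outer top z=.061",onz(T,*px((614,425),to),.061),"side",onz(S,*px((339,398),so),.061))
E
python3 m.py
```

```text
[ 0.5559 -0.0168  0.014 ] ydir 61.64750254458208 xdir -28.227514656812325 origin [ 0.54996459 -0.02780492] 0.13974282730646054 0.12470744541888966
[ 0.5572 -0.0111  0.014 ] ydir 62.18909488805713 xdir -28.710679854474822 origin [ 0.55133348 -0.02216915] 0.13953731380744017 0.12632876300678678
knob (array([ 0.5491505 , -0.02827117,  0.15628263]), np.float64(0.0006681710319444762))
outer top z=.061 [ 0.50112984 -0.11949452  0.061     ] side [ 0.51087074 -0.09780011  0.061     ]
```

Fixture origin ≈ (0.550, −0.028), vee direction ≈ 61.9° and knob top z ≈ 0.156. The outer end is at about fixture y = −104 mm, so the gap is about 17 mm. I'll move beyond the spigot with the gripper shut.

```bash
python3 -m crank '{"travel":[[1.4,-3.7,0.4],[2.8,-7.4,0.8],[4.2,-11.1,1.2],[5.6,-14.8,1.6],[7,-18.5,2]],"turn":[[0,0,-5],[0,0,-10],[0,0,-15],[0,0,-20],[0,0,-25]],"gripper":[1,1,1,1,1]}' 40
python3 -m crank '{"travel":[[1.4,-3.7,0],[2.8,-7.4,0],[4.2,-11.1,0],[5.6,-14.8,0],[7,-18.5,0]],"turn":[[0,0,-5],[0,0,-10],[0,0,-15],[0,0,-20],[0,0,-25]],"gripper":[1,1,1,1,1]}'
python3 -m crank '{"travel":[[1.4,-3.7,0],[2.8,-7.4,0],[4.2,-11.1,0],[5.6,-14.8,0],[7,-18.5,0]],"turn":[[0,0,-5],[0,0,-10],[0,0,-15],[0,0,-20],[0,0,-25]],"gripper":[1,1,1,1,1]}'
python3 -m crank '{"travel":[[1.4,-3.6,0],[2.8,-7.2,0],[4.2,-10.8,0],[5.6,-14.4,0],[6.5,-18,0]],"turn":[[0,0,-5],[0,0,-10],[0,0,-15],[0,0,-20],[0,0,-23]],"gripper":[1,1,1,1,1]}'
python3 -c "
from h import *
s=bot.observe();print(s['qpos'].round(2),s['position'],s['tool_rot'],s['force'],s['moment'])"
```

```text
clock: 0.7
position: [0.2816, 0.4016, 0.2514]
tool_rot: [-3.142, -0.0, 2.357]
force: [0.6, 1.2, -0.0]
grip_width: 0.0127
finger_force: 0.0
clock: 1.2
position: [0.3515, 0.2167, 0.2514]
tool_rot: [3.141, -0.0, 1.921]
force: [1.1, 0.6, 0.1]
grip_width: -0.0001
finger_force: 0.0
clock: 1.7
position: [0.4216, 0.0316, 0.2515]
tool_rot: [3.141, -0.0, 1.484]
force: [0.6, 1.1, -0.4]
grip_width: 0.0002
finger_force: 0.0
clock: 2.2
position: [0.4869, -0.1482, 0.2512]
tool_rot: [3.141, 0.0, 1.083]
force: [1.3, 0.6, -0.1]
grip_width: -0.0002
finger_force: 0.0
[-0.3   0.37  0.63  1.9  -0.26  0.95 -0.04] [ 0.48688965 -0.14822832  0.25121929] [3.14141425e+00 4.34924851e-05 1.08335619e+00] [ 1.2560122  0.6283092 -0.0730589] [ 0.05734033 -0.00546524  0.00155218]
```

```bash
python3 -m crank '{"travel":[[0,0,-4],[0,0,-8],[0,0,-12],[0,0,-16],[0,0,-18]],"turn":[[0,0,0],[0,0,0],[0,0,0],[0,0,0],[0,0,0]],"gripper":[1,1,1,1,1]}'
python3 -m crank '{"travel":[[0,0,-1],[0,0,-2],[0,0,-2],[0,0,-2],[0,0,-2]],"turn":[[0,0,0],[0,0,0],[0,0,0],[0,0,0],[0,0,0]],"gripper":[1,1,1,1,1]}'
python3 - <<'E'
from h import *
t=cam("top")["pixels"][175:255,275:375,::-1];s=cam("side")["pixels"][185:265,260:360,::-1]
cv2.imwrite("pics/c2.png",cv2.resize(np.hstack([t,s]),None,fx=4,fy=4,interpolation=cv2.INTER_CUBIC))
E
```

```text
clock: 2.7
position: [0.4849, -0.1465, 0.0684]
tool_rot: [-3.139, 0.001, 1.086]
force: [0.4, 0.0, -0.1]
grip_width: 0.0
finger_force: 0.0
clock: 3.2
position: [0.4868, -0.1468, 0.0522]
tool_rot: [3.14, -0.001, 1.086]
force: [0.2, -0.1, 0.5]
grip_width: 0.0001
finger_force: 0.0
```

View pics/c2.png

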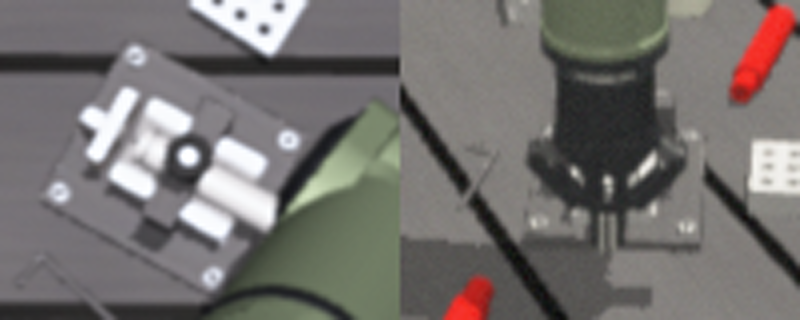

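The gripper is lined up behind the spigot: top crop spigot end at about (275,210), fingers in the side crop at about (605,230) centred on the vee. Advancing now.

```bash
python3 -m crank '{"travel":[[0.12,0.22,0],[0.24,0.44,0],[0.35,0.66,0],[0.47,0.88,0],[0.56,1.06,0]],"turn":[[0,0,0],[0,0,0],[0,0,0],[0,0,0],[0,0,0]],"gripper":[1,1,1,1,1]}'
python3 -m crank '{"travel":[[0.05,0.09,0],[0.09,0.18,0],[0.14,0.26,0],[0.19,0.35,0],[0.24,0.44,0]],"turn":[[0,0,0],[0,0,0],[0,0,0],[0,0,0],[0,0,0]],"gripper":[1,1,1,1,1]}'
python3 -m crank '{"travel":[[0.05,0.09,0],[0.09,0.18,0],[0.14,0.26,0],[0.19,0.35,0],[0.24,0.44,0]],"turn":[[0,0,0],[0,0,0],[0,0,0],[0,0,0],[0,0,0]],"gripper":[1,1,1,1,1]}'
```

```text
clock: 3.8
position: [0.492, -0.1359, 0.0513]
tool_rot: [-3.142, -0.0, 1.087]
force: [-0.0, 0.6, -0.6]
grip_width: -0.0
finger_force: 0.0
clock: 4.3
position: [0.4943, -0.1318, 0.0513]
tool_rot: [3.142, -0.0, 1.086]
force: [-0.4, -0.8, -0.5]
grip_width: -0.0
finger_force: 0.0
clock: 4.8
position: [0.4963, -0.128, 0.0513]
tool_rot: [-3.142, 0.001, 1.086]
force: [-3.1, -5.4, 0.9]
grip_width: -0.0002
finger_force: 3.4
```

```bash
python3 -m crank '{"travel":[[0.05,0.09,0],[0.09,0.18,0],[0.14,0.26,0],[0.19,0.35,0],[0.24,0.44,0]],"turn":[[0,0,0],[0,0,0],[0,0,0],[0,0,0],[0,0,0]],"gripper":[1,1,1,1,1]}'
python3 -m crank '{"travel":[[0.03,0.05,0],[0.05,0.09,0],[0.07,0.13,0],[0.09,0.18,0],[0.12,0.22,0]],"turn":[[0,0,0],[0,0,0],[0,0,0],[0,0,0],[0,0,0]],"gripper":[1,1,1,1,1]}'
python3 -m crank '{"travel":[[0.03,0.05,0],[0.05,0.09,0],[0.07,0.13,0],[0.09,0.18,0],[0.12,0.22,0]],"turn":[[0,0,0],[0,0,0],[0,0,0],[0,0,0],[0,0,0]],"gripper":[1,1,1,1,1]}'
```

```text
clock: 5.3
position: [0.4985, -0.1239, 0.0513]
tool_rot: [-3.142, 0.001, 1.085]
force: [-3.7, -7.0, 0.4]
grip_width: -0.0
finger_force: 3.6
clock: 5.8
position: [0.4997, -0.1217, 0.0513]
tool_rot: [-3.142, 0.001, 1.085]
force: [-2.7, -5.5, 0.8]
grip_width: -0.0002
finger_force: 3.7
clock: 6.3
position: [0.5009, -0.1195, 0.0513]
tool_rot: [-3.141, 0.001, 1.085]
force: [-5.0, -6.0, 1.2]
grip_width: 0.0
finger_force: 3.7
```

```bash
python3 -m crank '{"travel":[[0.03,0.05,0],[0.05,0.09,0],[0.07,0.13,0],[0.09,0.18,0],[0.12,0.22,0]],"turn":[[0,0,0],[0,0,0],[0,0,0],[0,0,0],[0,0,0]],"gripper":[1,1,1,1,1]}'
python3 -m crank '{"travel":[[0.01,0.02,0],[0.02,0.04,0],[0.03,0.06,0],[0.04,0.08,0],[0.05,0.1,0]],"turn":[[0,0,0],[0,0,0],[0,0,0],[0,0,0],[0,0,0]],"gripper":[1,1,1,1,1]}'
python3 -m crank '{"travel":[[0.01,0.02,0],[0.02,0.04,0],[0.03,0.06,0],[0.04,0.08,0],[0.05,0.1,0]],"turn":[[0,0,0],[0,0,0],[0,0,0],[0,0,0],[0,0,0]],"gripper":[1,1,1,1,1]}'
```

```text
clock: 6.8
position: [0.5021, -0.1174, 0.0513]
tool_rot: [-3.141, 0.001, 1.085]
force: [-4.2, -6.3, 1.5]
grip_width: -0.0001
finger_force: 3.8
clock: 7.3
position: [0.5026, -0.1164, 0.0513]
tool_rot: [-3.142, 0.001, 1.085]
force: [-4.3, -6.9, 2.2]
grip_width: 0.0
finger_force: 3.8
clock: 7.8
position: [0.5031, -0.1154, 0.0513]
tool_rot: [-3.142, 0.001, 1.085]
force: [-4.1, -6.9, 1.9]
grip_width: 0.0001
finger_force: 3.8
```

```bash
python3 -m crank '{"travel":[[0.01,0.02,0],[0.02,0.04,0],[0.03,0.06,0],[0.04,0.08,0],[0.05,0.1,0]],"turn":[[0,0,0],[0,0,0],[0,0,0],[0,0,0],[0,0,0]],"gripper":[1,1,1,1,1]}'|grep force:
python3 -m crank '{"travel":[[0.01,0.02,0],[0.02,0.04,0],[0.03,0.06,0],[0.04,0.08,0],[0.05,0.1,0]],"turn":[[0,0,0],[0,0,0],[0,0,0],[0,0,0],[0,0,0]],"gripper":[1,1,1,1,1]}'
```

```text
force: [-3.0, -6.9, 1.6]
finger_force: 3.8
clock: 8.8
position: [0.5042, -0.1135, 0.0513]
tool_rot: [3.141, 0.001, 1.085]
force: [-4.7, -8.3, 1.1]
grip_width: -0.0003
finger_force: 4.7
```

```bash
python3 -m crank '{"travel":[[0.005,0.01,0],[0.01,0.02,0],[0.015,0.03,0],[0.02,0.04,0],[0.025,0.045,0]],"turn":[[0,0,0],[0,0,0],[0,0,0],[0,0,0],[0,0,0]],"gripper":[1,1,1,1,1]}'
```

```text
clock: 9.3
position: [0.5042, -0.1135, 0.0513]
tool_rot: [3.142, 0.002, 1.085]
force: [-4.4, -9.4, 2.6]
grip_width: 0.0001
finger_force: 5.4
```

```bash
python3 -m crank '{"travel":[[0.005,0.01,0],[0.01,0.02,0],[0.015,0.03,0],[0.02,0.04,0],[0.025,0.045,0]],"turn":[[0,0,0],[0,0,0],[0,0,0],[0,0,0],[0,0,0]],"gripper":[1,1,1,1,1]}'
python3 -m crank '{"travel":[[0.005,0.01,0],[0.01,0.02,0],[0.015,0.03,0],[0.02,0.04,0],[0.025,0.045,0]],"turn":[[0,0,0],[0,0,0],[0,0,0],[0,0,0],[0,0,0]],"gripper":[1,1,1,1,1]}'
```

```text
clock: 9.8
position: [0.5042, -0.1135, 0.0513]
tool_rot: [3.142, 0.002, 1.084]
force: [-6.9, -11.9, 3.7]
grip_width: -0.0
finger_force: 6.9
clock: 10.3
position: [0.5042, -0.1135, 0.0513]
tool_rot: [3.142, 0.003, 1.084]
force: [-7.9, -15.1, 2.7]
grip_width: 0.0
finger_force: 8.3
```

The shaft is home: force rises to 17 N with no further motion. Backing off and going up, turning the wrist back so a full tightening fits in one grip.

```bash
python3 -m crank '{"travel":[[-0.25,-0.45,0],[-0.8,-1.5,0],[-1.4,-2.6,0],[-1.4,-2.6,3],[-1.4,-2.6,7]],"turn":[[0,0,0],[0,0,0],[0,0,0],[0,0,0],[0,0,0]],"gripper":[1,1,1,1,1]}' >/dev/null
python3 -m crank '{"travel":[[0,0,4],[0,0,8],[0,0,12],[0,0,14],[0,0,14]],"turn":[[0,0,8],[0,0,16],[0,0,24],[0,0,32],[0,0,40]],"gripper":[0.5,0,0,0,0]}' >/dev/null
python3 -m crank '{"travel":[[0,0,0],[0,0,0],[0,0,0],[0,0,0],[0,0,0]],"turn":[[0,0,8],[0,0,16],[0,0,24],[0,0,32],[0,0,40]],"gripper":[0,0,0,0,0]}'
python3 - <<'E'
from h import *
t=cam("top")["pixels"][175:255,275:375,::-1];s=cam("side")["pixels"][185:265,260:360,::-1]
cv2.imwrite("pics/c3.png",cv2.resize(np.hstack([t,s]),None,fx=4,fy=4,interpolation=cv2.INTER_CUBIC))
print(bot.observe()["qpos"].round(2))
E
```

```text
clock: 11.8
position: [0.4909, -0.1379, 0.2613]
tool_rot: [3.142, 0.0, 2.488]
force: [0.1, -0.3, -0.1]
grip_width: 0.0854
finger_force: 0.0
[-0.08  0.31  0.3   1.88 -0.11  0.97  1.18]
```

View pics/c3.png

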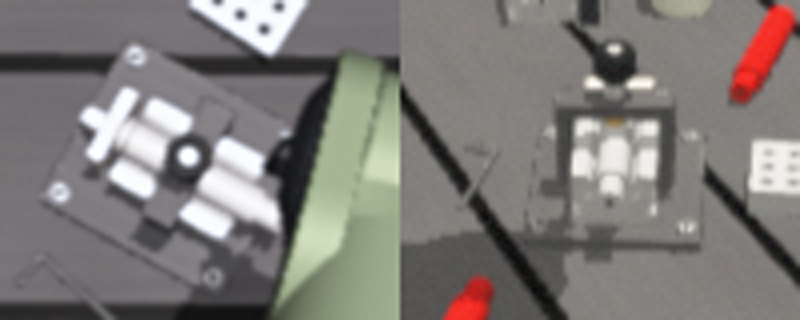

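The shaft is up against the stop in the top crop, and the knob cap is at about (188,157) there and (615,47) in the side crop. Measuring the knob more finely.

```bash
python3 - <<'E'
from h import *
T,S=cam("top"),cam("side")
for n,f,(x0,y0,x1,y1) in(("top",T,(310,200,336,228)),("side",S,(298,190,330,212))):
    g=cv2.cvtColor(f["pixels"],cv2.COLOR_RGB2GRAY)[y0:y1,x0:x1]
    print(n);print("\n".join(" ".join(f"{v:3d}" for v in r) for r in g))
E
```

```text
top
121 148 208 241 238 210 174 146 130 127 128 129 131 130 122 113 122 122 116 116 121 127 130 132 133 128
123 175 241 252 252 248 239 211 174 145 131 127 128 125 115 118 127 131 129 130 124 124 126 128 130 131
140 204 246 252 251 251 251 248 238 209 165 136 127 122 116 122 130 134 134 134 132 131 120 121 126 129
155 210 242 249 251 251 251 251 251 247 231 193 156 129 122 128 132 133 133 132 133 134 128 117 122 128
162 194 219 234 246 250 251 251 251 251 250 247 214 153 128 130 132 132 132 132 132 132 124 114 121 128
168 176 191 208 226 238 247 250 251 251 252 251 221 154 130 131 132 132 132 132 132 127 105 112 126 130
201 190 183 190 198 214 232 243 249 251 253 250 205 144 130 132 133 131 131 132 131 113  90 112 128 129
229 218 203 190 182 190 204 222 234 244 248 226 165 129 128 130 132 132 131 132 121  90  87 115 127 129
240 235 229 215 199 189 188 194 200 198 183 140  99  96 108 121 128 131 131 126 107  95 107 122 127 128
247 243 239 234 227 214 197 168 142 116  94  73  65  69  76  87 107 125 130 135 158 180 169 145 129 126
249 249 246 243 239 233 207 145  92  70  62  61  63  63 
[... 3936 characters left out ...]
  98 154 228 236 236 237 236 234 168 131 131 128 128 130 131
129 127 122 118 119 124 129 131 131 148 146 145 139 140 134 130 136 122 114 147 161 164 162 163 159 137 145 144 142 131 127 129
128 136 127 127 126 127 130 125  97  92  90  89  94 124 130 131 139 120  94  98 127 135 132 130 134 134 151 154 151 133 124 128
122 140 129 130 128 125 126 126  98  88  83  83  90 105 114 122 123 107  86  94 125 130 131 133 129 132 136 133 133 133 116 124
112 125 123 124 125 126 126 124 106 101  88  87  85  86  85  93  91  90 101 107 125 129 130 130 128 130 132 131 129 129 115 122
114 108 105 108 108 111 108 110 105 103  87  80  78  82  79  80  81  86 111 115 114 114 115 116 116 115 114 118 115 114 101 121
```

```bash
python3 - <<'E'
from h import *
T,S=cam("top"),cam("side")
print(tri(T,(321.6,213.6),S,(313.0,197.0)))
for z in(.150,.156,.162): print(z,onz(T,321.6,213.6,z)[:2],onz(S,313,197,z)[:2])
E
```

```text
(array([ 0.54916672, -0.02767099,  0.15523196]), np.float64(0.0006204870250916345))
0.15 [ 0.54999386 -0.02779411] [ 0.55254163 -0.01965403]
0.156 [ 0.54937814 -0.02778318] [ 0.54831798 -0.02876937]
0.162 [ 0.54876242 -0.02777224] [ 0.54409433 -0.0378847 ]
```

```bash
python3 -m crank '{"travel":[[1.2,2.2,0],[2.4,4.4,0],[3.6,6.6,0],[4.8,8.8,0],[5.85,11,0]],"turn":[[0,0,8],[0,0,16],[0,0,24],[0,0,32],[0,0,40]],"gripper":[0,0,0,0,0]}' 
python3 -m crank '{"travel":[[0,0,-2],[0,0,-4],[0,0,-5],[0,0,-6],[0,0,-6]],"turn":[[0,0,8],[0,0,16],[0,0,20],[0,0,20],[0,0,20]],"gripper":[0,0,0,0,0]}'
python3 -c "
from h import *
s=bot.observe();print(s['qpos'].round(3),s['position'],s['tool_rot'],s['force'],s['moment'])"
```

```text
clock: 12.6
position: [0.5504, -0.0261, 0.2612]
tool_rot: [-3.141, 0.0, -3.099]
force: [0.1, -0.9, -0.2]
grip_width: 0.0856
finger_force: 0.0
clock: 13.1
position: [0.5494, -0.0272, 0.2002]
tool_rot: [3.141, -0.002, -2.757]
force: [0.3, -0.8, -0.2]
grip_width: 0.0858
finger_force: 0.0
[-0.081  0.441  0.03   1.832 -0.017  0.87   1.912] [ 0.54940772 -0.02716966  0.20021538] [ 3.14115432e+00 -1.63807767e-03 -2.75717401e+00] [ 0.33471193 -0.82943684 -0.2292995 ] [-0.00689094 -0.01582627 -0.00505788]
```

```bash
python3 -m crank '{"travel":[[0,0,-2],[0,-0.03,-4],[0,-0.06,-6],[0,-0.06,-7],[0,-0.06,-7.4]],"turn":[[0,0,8],[0,0,16],[0,0,24],[0,0,25],[0,0,25]],"gripper":[0,0,0,0,0]}' 
python3 -m crank '{"travel":[[0,0,0],[0,0,0],[0,0,0],[0,0,0],[0,0,0]],"turn":[[0,0,0],[0,0,0],[0,0,0],[0,0,0],[0,0,0]],"gripper":[0,0,0,0,0]}' 
python3 - <<'E'
from h import *
s=bot.observe();print(s['qpos'].round(3),s['position'],s['tool_rot'],s['force'],s['moment'])
t=cam("top")["pixels"][175:255,275:375,::-1];s=cam("side")["pixels"][165:245,260:360,::-1]
cv2.imwrite("pics/c4.png",cv2.resize(np.hstack([t,s]),None,fx=4,fy=4,interpolation=cv2.INTER_CUBIC))
E
```

```text
clock: 13.6
position: [0.5498, -0.0278, 0.1269]
tool_rot: [3.141, -0.001, -2.322]
force: [-0.5, -1.0, 0.0]
grip_width: 0.0857
finger_force: 0.0
clock: 14.1
position: [0.5501, -0.0276, 0.1276]
tool_rot: [-3.141, 0.0, -2.318]
force: [-0.5, 0.1, -0.5]
grip_width: 0.0855
finger_force: 0.0
[ 1.000e-03  5.410e-01 -8.000e-02  1.886e+00  6.300e-02  7.160e-01
  2.280e+00] [ 0.55007021 -0.0276343   0.12762442] [-3.14119433e+00  3.12204768e-04 -2.31756241e+00] [-0.47675718  0.12262001 -0.45129401] [-0.02498087 -0.02273083  0.04810005]
```

View pics/c4.png

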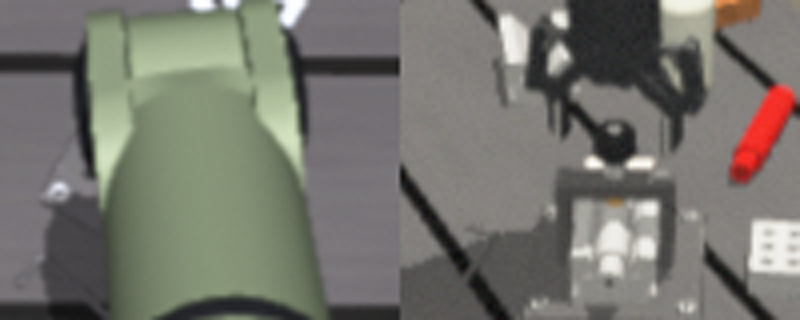

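The fingers straddle the knob (side crop (560,130) and (675,145), knob (615,140)). Closing gently.

```bash
python3 -m crank '{"travel":[[0,0,0],[0,0,0],[0,0,0],[0,0,0],[0,0,0]],"turn":[[0,0,0],[0,0,0],[0,0,0],[0,0,0],[0,0,0]],"gripper":[0.2,0.3,0.4,0.5,0.6]}' 40
python3 -m crank '{"travel":[[0,0,0],[0,0,0],[0,0,0],[0,0,0],[0,0,0]],"turn":[[0,0,0],[0,0,0],[0,0,0],[0,0,0],[0,0,0]],"gripper":[0.8,0.9,1,1,1]}' 
python3 -c "
from h import *
s=bot.observe();print(s['qpos'].round(3),s['position'],s['tool_rot'],s['force'],s['moment'])"
```

```text
clock: 14.7
position: [0.5497, -0.0275, 0.1272]
tool_rot: [3.141, -0.0, -2.317]
force: [-4.3, 4.8, 2.6]
grip_width: 0.0338
finger_force: 2.7
clock: 15.2
position: [0.5496, -0.0273, 0.1274]
tool_rot: [3.141, -0.0, -2.317]
force: [-4.7, 2.2, 6.3]
grip_width: 0.0329
finger_force: 39.1
[ 1.000e-03  5.410e-01 -8.000e-02  1.887e+00  6.200e-02  7.160e-01
  2.280e+00] [ 0.54956246 -0.02729084  0.12739583] [ 3.14087811e+00 -2.45423869e-04 -2.31677548e+00] [-4.65721614  2.21733139  6.32661199] [0.42095951 0.83404445 0.00779155]
```

```bash
python3 -m crank '{"travel":[[0,0,0.03],[0,0,0],[0,0,-0.03],[0,0,-0.03],[0,0,-0.03]],"turn":[[0,0,-4],[0,0,-10],[0,0,-16],[0,0,-16],[0,0,-16]],"gripper":[1,1,1,1,1]}'
python3 -c "
from h import *
s=bot.observe();print(s['qpos'].round(3),s['position'],s['tool_rot'],s['force'],s['moment'])"
```

```text
clock: 15.7
position: [0.5495, -0.0272, 0.1269]
tool_rot: [3.141, -0.001, -2.593]
force: [-4.5, 3.3, 2.3]
grip_width: 0.0331
finger_force: 40.3
[-0.054  0.542 -0.006  1.89   0.004  0.71   2.058] [ 0.54948318 -0.02722821  0.12686375] [ 3.14094036e+00 -7.45575897e-04 -2.59275752e+00] [-4.52765835  3.31990343  2.28145797] [ 0.87255516  1.007477   -0.12786752]
```

```bash
python3 -m crank '{"travel":[[0,0,-0.03],[0,0,-0.06],[0,0,-0.1],[0,0,-0.13],[0,0,-0.165]],"turn":[[0,0,-8],[0,0,-16],[0,0,-24],[0,0,-32],[0,0,-40]],"gripper":[1,1,1,1,1]}'
cat > o.py <<'E'
from h import *
s=bot.observe();print(s['qpos'].round(2)[[0,6]],s['position'].round(4),'F',s['force'].round(1),'M',s['moment'].round(3))
E
python3 o.py
```

```text
clock: 16.2
position: [0.5495, -0.0269, 0.1252]
tool_rot: [3.141, -0.001, 2.987]
force: [-5.0, 5.6, 2.6]
grip_width: 0.0329
finger_force: 40.2
[-0.19  1.5 ] [ 0.5495 -0.0269  0.1252] F [-5.   5.6  2.6] M [1.36  1.083 0.207]
```

```bash
python3 -m crank '{"travel":[[-0.02,0.02,-0.03],[-0.03,0.04,-0.06],[-0.04,0.06,-0.1],[-0.04,0.06,-0.13],[-0.04,0.06,-0.16]],"turn":[[0,0,-8],[0,0,-16],[0,0,-24],[0,0,-32],[0,0,-40]],"gripper":[1,1,1,1,1]}'|head -3
python3 o.py
```

```text
clock: 16.7
position: [0.5496, -0.0265, 0.1237]
tool_rot: [3.141, -0.001, 2.289]
[-0.33  0.95] [ 0.5496 -0.0265  0.1237] F [-1.1  4.4 -0.8] M [0.915 0.205 0.244]
```

```bash
python3 -m crank '{"travel":[[0,0.01,-0.016],[0,0.02,-0.033],[0,0.03,-0.05],[0,0.03,-0.067],[0,0.03,-0.083]],"turn":[[0,0,-4],[0,0,-8],[0,0,-12],[0,0,-16],[0,0,-20]],"gripper":[1,1,1,1,1]}'|head -3
python3 o.py
python3 -m crank '{"travel":[[0,0,-0.016],[0,0,-0.033],[0,0,-0.05],[0,0,-0.067],[0,0,-0.083]],"turn":[[0,0,-4],[0,0,-8],[0,0,-12],[0,0,-16],[0,0,-20]],"gripper":[1,1,1,1,1]}'|head -3
python3 o.py
```

```text
clock: 17.2
position: [0.5497, -0.0264, 0.1228]
tool_rot: [3.141, -0.0, 1.943]
[-0.39  0.68] [ 0.5497 -0.0264  0.1228] F [-0.5  3.8 -1.6] M [ 0.741 -0.083  0.118]
clock: 17.7
position: [0.5499, -0.0263, 0.122]
tool_rot: [3.141, -0.0, 1.594]
[-0.45  0.41] [ 0.5499 -0.0263  0.122 ] F [ 2.2  3.2 -1.7] M [ 0.743 -0.288  0.205]
```

```bash
python3 -m crank '{"travel":[[0,0.01,-0.016],[0,0.02,-0.033],[0,0.02,-0.05],[0,0.02,-0.067],[0,0.02,-0.083]],"turn":[[0,0,-4],[0,0,-8],[0,0,-12],[0,0,-16],[0,0,-20]],"gripper":[1,1,1,1,1]}'|head -3
python3 o.py
python3 -m crank '{"travel":[[0,0,-0.016],[0,0,-0.033],[0,0,-0.05],[0,0,-0.067],[0,0,-0.083]],"turn":[[0,0,-4],[0,0,-8],[0,0,-12],[0,0,-16],[0,0,-20]],"gripper":[1,1,1,1,1]}'|head -3
python3 o.py
```

```text
clock: 18.2
position: [0.55, -0.0264, 0.1212]
tool_rot: [3.141, -0.0, 1.245]
[-0.51  0.15] [ 0.55   -0.0264  0.1212] F [ 2.8  1.6 -2.4] M [ 0.408 -0.577  0.152]
clock: 18.7
position: [0.5502, -0.0264, 0.1204]
tool_rot: [3.141, -0.001, 0.896]
[-0.57 -0.12] [ 0.5502 -0.0264  0.1204] F [ 3.6  0.9 -2.2] M [ 0.275 -0.77   0.241]
```

```bash
python3 -m crank '{"travel":[[0,0,-0.02],[0,0,-0.04],[0,0,-0.06],[0,0,-0.077],[0,0,-0.093]],"turn":[[0,0,-4],[0,0,-8],[0,0,-12],[0,0,-16],[0,0,-20]],"gripper":[1,1,1,1,1]}'|head -3
python3 o.py
```

```text
clock: 19.2
position: [0.5503, -0.0266, 0.1195]
tool_rot: [3.141, -0.001, 0.546]
[-0.62 -0.39] [ 0.5503 -0.0266  0.1195] F [ 3.5  1.1 -1.6] M [ 0.075 -0.848  0.19 ]
```

```bash
python3 -m crank '{"travel":[[0,0,-0.016],[0,0,-0.033],[0,0,-0.05],[0,0,-0.067],[0,0,-0.083]],"turn":[[0,0,-4],[0,0,-8],[0,0,-12],[0,0,-16],[0,0,-20]],"gripper":[1,1,1,1,1]}'|head -3
python3 o.py
python3 -m crank '{"travel":[[0,0,-0.016],[0,0,-0.033],[0,0,-0.05],[0,0,-0.067],[0,0,-0.083]],"turn":[[0,0,-4],[0,0,-8],[0,0,-12],[0,0,-16],[0,0,-20]],"gripper":[1,1,1,1,1]}'|head -3
python3 o.py
```

```text
clock: 19.7
position: [0.5504, -0.0268, 0.1188]
tool_rot: [3.141, -0.001, 0.197]
[-0.66 -0.67] [ 0.5504 -0.0268  0.1188] F [2.6 0.1 3.8] M [-0.026 -0.678  0.201]
clock: 20.2
position: [0.5505, -0.027, 0.1185]
tool_rot: [3.142, -0.002, -0.152]
[-0.7  -0.95] [ 0.5505 -0.027   0.1185] F [ 0.8 -1.  14.1] M [ 0.041 -0.028  0.289]
```

Pad contact felt (Fz stopped following, torque rising). I'll relieve the downward push and turn a little more without descending.

```bash
python3 -m crank '{"travel":[[0,0,0.03],[0,0,0.05],[0,0,0.05],[0,0,0.045],[0,0,0.04]],"turn":[[0,0,0],[0,0,0],[0,0,-2],[0,0,-4],[0,0,-6]],"gripper":[1,1,1,1,1]}'|head -3
python3 o.py
```

```text
clock: 20.7
position: [0.5504, -0.027, 0.1185]
tool_rot: [3.141, -0.002, -0.258]
[-0.71 -1.04] [ 0.5504 -0.027   0.1185] F [ 4.7 -2.   5. ] M [-0.379 -1.03   0.275]
```

```bash
python3 -m crank '{"travel":[[0,0,0.005],[0,0,0.005],[0,0,0.005],[0,0,0.005],[0,0,0.005]],"turn":[[0,0,-2],[0,0,-4],[0,0,-6],[0,0,-8],[0,0,-10]],"gripper":[1,1,1,1,1]}'|head -3
python3 o.py
```

```text
clock: 21.2
position: [0.5503, -0.0271, 0.1185]
tool_rot: [3.141, -0.002, -0.433]
[-0.73 -1.18] [ 0.5503 -0.0271  0.1185] F [ 5.3 -3.   2.2] M [-0.604 -1.122  0.251]
```

```bash
python3 -m crank '{"travel":[[0,0,0],[0,0,0],[0,0,0],[0,0,0],[0,0,0]],"turn":[[0,0,-2],[0,0,-4],[0,0,-6],[0,0,-8],[0,0,-10]],"gripper":[1,1,1,1,1]}'|head -3
python3 o.py
python3 - <<'E'
from h import *
m=[]
for i in range(10): cam("side" if i%2 else "top"); m.append(bot.observe()["moment"][2])
print(np.round(m,3))
E
```

```text
clock: 21.7
position: [0.5503, -0.0272, 0.1184]
tool_rot: [3.141, -0.002, -0.607]
[-0.74 -1.33] [ 0.5503 -0.0272  0.1184] F [ 5.1 -3.2  0.7] M [-0.709 -1.209  0.355]
[0.239 0.119 0.106 0.174 0.128 0.155 0.125 0.04  0.103 0.087]
```

```bash
python3 -m crank '{"travel":[[0,0,0],[0,0,0],[0,0,0],[0,0,0],[0,0,0]],"turn":[[0,0,-1],[0,0,-2],[0,0,-3],[0,0,-4],[0,0,-5]],"gripper":[1,1,1,1,1]}'|head -3
python3 o.py
```

```text
clock: 22.7
position: [0.5502, -0.0272, 0.1184]
tool_rot: [3.141, -0.002, -0.694]
[-0.75 -1.4 ] [ 0.5502 -0.0272  0.1184] F [ 6.3 -4.7  0.6] M [-0.778 -1.261  0.335]
```

Torque is about 0.345 N m while turning against 0.14–0.19 free, so roughly 0.17 over: finger-tight. Releasing and lifting.

```bash
python3 -m crank '{"travel":[[0,0,0],[0,0,0],[0,0,0],[0,0,0],[0,0,0]],"turn":[[0,0,0],[0,0,0],[0,0,0],[0,0,0],[0,0,0]],"gripper":[0.5,0.2,0,0,0]}'|tail -3
python3 -m crank '{"travel":[[0,0,1],[0,0,4],[0,0,8],[0,0,12],[0,0,15]],"turn":[[0,0,0],[0,0,0],[0,0,0],[0,0,0],[0,0,0]],"gripper":[0,0,0,0,0]}'>/dev/null
python3 -m crank '{"travel":[[-1,3,0],[-3,7,0],[-5,11,0],[-6,15,0],[-6,18,0]],"turn":[[0,0,0],[0,0,0],[0,0,0],[0,0,0],[0,0,0]],"gripper":[0,0,0,0,0]}'
python3 - <<'E'
from h import *
t=cam("top")["pixels"][175:255,275:375,::-1];s=cam("side")["pixels"][185:265,260:360,::-1]
cv2.imwrite("pics/c5.png",cv2.resize(np.hstack([t,s]),None,fx=4,fy=4,interpolation=cv2.INTER_CUBIC))
E
```

```text
force: [-0.5, 0.6, -0.1]
grip_width: 0.0854
finger_force: 0.0
clock: 24.2
position: [0.4881, 0.1559, 0.269]
tool_rot: [-3.141, 0.001, -0.692]
force: [1.2, 0.2, -0.7]
grip_width: 0.0855
finger_force: 0.0
```

View pics/c5.png

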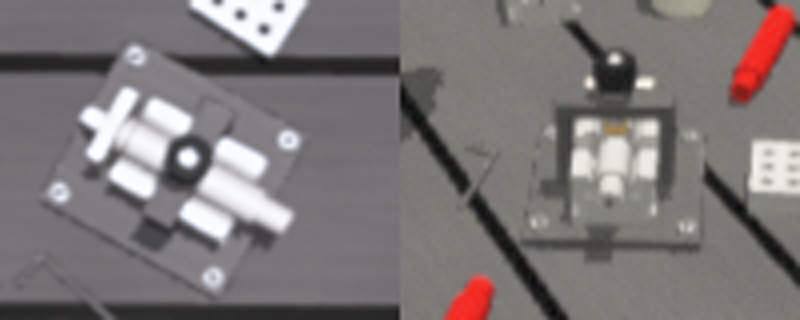

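The shaft is home against the stop (inner end meeting it at about (110,120) in the top crop). The brass pad is down on the shaft (615,128) and the knob is lower (615,60). Everything else is where it was.

```bash
python3 -c "
from workcell import bot
print(bot.job_done())"
```

```text
the job is handed in; nothing more can be done
None
```

I slid the shaft home against the stop, tightened the clamp to about 0.17 N m over free (by feel, roughly 70 N at the pad), let go clear of everything and handed the job in at about 24 s; the hand-in gave no verdict.

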